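Push the row of gift boxes up to the stop and shut the gate

TASK

With the fingertips only, push the row of four touching gift boxes along the display rail as one train, pushing on the last box alone, until the first box is fully home against the blue end stop and no gaps are left. Then swing the red gate fully closed behind the last box and move clear. Do not lift or tip any box, and leave the jar, the tape and the calculator where they are.

Things in the scene. Friction and masses are not known exactly. Their poses are not given: they have to be found in the camera images.
- rail: fixed aluminium display rail. Origin at table height on its centre line; own y runs along it to the end stop, x across, z up. Deck top z = 8 mm; lips 5 mm thick, tops z = 28 mm; channel 68 mm wide between them. From y = -210 mm (open end) to the stop's face at y = +170 mm. Gate hinge block (18 x 30 mm, 26 mm high) outside the +x lip at x 48, y -28.5 mm
- rail_stop (a point): centre line of the rail at the face of the blue end stop (plate across the rail, 8 mm thick, top at z = 54 mm), 30 mm above the table; axes as the rail
- gate_hinge (a point): on the vertical hinge axis of the red gate, 42 mm above the table, at rail x = +47, y = -28.5 mm; axes as the rail
- gate (a joint): red gate's angle, rad: 0 = fully closed (its limit; arm across the rail, pointing to rail -x), 1.57 = open (arm parallel to the rail outside the +x lip, pointing away from the end stop, rail -y); limit 1.85. Closes clockwise seen from above, stays where left, takes about 0.7 N at its end. Closed, it stands 3 mm behind the last box of a row that is fully home
- gate_end (a point): on the gate's arm, 65 mm from the hinge axis, mid-height (42 mm above the table), mid-thickness. The arm is a red bar 75 mm long from the hinge axis, 6 mm thick, 18 mm high (z 33 to 51 mm)
- box1: gift box 1 of the row, counted from the end stop: dark dates (maroon box) seen in its brass-edged top; rigid, 64 mm across the rail (its x), 48 mm along the rail (its y, towards the end stop), 45 mm high, about 0.14 kg. Origin at the centre of its underside. Slides freely on the deck
- box2: gift box 2 of the row, counted from the end stop: golden apricots (cream box) seen in its brass-edged top; rigid, 64 mm across the rail (its x), 48 mm along the rail (its y, towards the end stop), 45 mm high, about 0.14 kg. Origin at the centre of its underside. Slides freely on the deck
- box3: gift box 3 of the row, counted from the end stop: black raisins (maroon box) seen in its brass-edged top; rigid, 64 mm across the rail (its x), 48 mm along the rail (its y, towards the end stop), 45 mm high, about 0.14 kg. Origin at the centre of its underside. Slides freely on the deck
- box4: gift box 4 of the row, counted from the end stop (the LAST box, the one to push): green and gold mix (cream box) seen in its brass-edged top; rigid, 64 mm across the rail (its x), 48 mm along the rail (its y, towards the end stop), 45 mm high, about 0.14 kg. Origin at the centre of its underside. Slides freely on the deck
- jar: bystander: closed jar of nuts with yellow cap, 60 mm diameter, 95 mm high, origin under its centre
- tape: bystander: roll of yellow tape lying flat, 80 mm diameter, 24 mm high, origin under its centre
- calculator: bystander: grey pocket calculator lying flat, 100 x 68 x 17 mm, origin under its centre
There are look-alikes about, which are no part of the job. Leave any pink or purple look-alike of the box2 alone.

How it is judged (in metres and radians):
On the way, in this order (a step that is already met when the one before it is completed fails the run):
1. the whole row is home against the end stop, the gate still open (y of box1 in the frame of rail above 0.142 m and y of box2 in the frame of rail above 0.094 m and y of box3 in the frame of rail above 0.046 m and y of box4 in the frame of rail above -0.002 m and value of joint gate above 1 rad), for 0.1 s.
2. the gate is fully closed behind the row (y of box1 in the frame of rail above 0.142 m and y of box2 in the frame of rail above 0.094 m and y of box3 in the frame of rail above 0.046 m and y of box4 in the frame of rail above -0.002 m and value of joint gate below 0.1 rad), for 0.2 s.
At the end, for the whole second after the job is handed in: all four boxes stand flat and at rest on the rail's deck, each within 4 mm of its place in a gapless row against the end stop, and the gate is closed to within 0.1 rad (all of step 2 and z of each of box1, box2, box3, box4 in the frame of rail below 0.012 m and angle between each of box1, box2, box3, box4's own z axis and vertical below 0.1 rad and linear speed of each of box1, box2, box3, box4 below 0.01 m/s); the robot touches nothing.
It fails at once if a box is lifted (12 mm) or tipped (0.3 rad) (z of any of box1, box2, box3, box4 in the frame of rail above 0.02 m or angle between any of box1, box2, box3, box4's own z axis and vertical above 0.3 rad).
It fails at once if the robot pushes on a box other than the last one (over 2 N) (contact force between any of the fingers, the arm and box1 above 2 N or contact force between any of the fingers, the arm and box2 above 2 N or contact force between any of the fingers, the arm and box3 above 2 N).
It fails at once if the jar, tape or calculator is moved (15 mm) (distance of any of jar, tape, calculator from where it was at the start of the episode above 0.015 m).
It also fails if it takes over 46 s, if anything falls off the work surface, if the arm or the gripper's body presses on something with over 40 N, if the wrist force passes 120 N, or if a joint passes its speed limit or range.

ROBOT

A 6-joint arm with a two-finger parallel gripper is mounted at the origin on the work surface. World frame = base frame: x ahead of the robot, y to its left, z up, the work surface at z = 0. Lengths are in mm, angles in rad, forces in N, time in s.
With the tool pointing down it reaches from about 275 to 750 mm from the base axis. Payload 10.2 kg.
Tool frame: the origin (TCP) lies between the finger pads; the fingertips stand 22 mm ahead of it and the grasp point (between the pads) lies 3 mm ahead of it (ctrl.nose_length is the distance from the TCP to the fingertips, in mm); y points along the fingers, z is the direction in which the jaws open and shut, and the axes are right-handed (so a half turn about y gives the same grasp; the last joint's range is limited). The gripper opens to 85 mm and grips with 20 to 120 N. Pads are 22 mm wide; open, the fingers measure 114 mm over their backs; the gripper's body (76 mm by 85 mm) begins 54 mm behind the grasp point. The pads swing forward as they close: fully open they stand 13 mm farther back than shut.
Start: joints at [-1.531, 0.313, 1.498, -0, 1.331, -0.223], TCP at [136.374, -506.985, 253.294] pointing down, gripper open.
Joint ranges: [-2.94, 2.94], [-0.97, 2.17], [0.19, 2.56], [-1.23, 4.37], [0.02, 3.11], [-2.88, 2.88]. Speed limits (rad/s): [2.39, 2.39, 3.01, 3.14, 3.14, 3.14].

INTERFACE

Orientations are given as a unit quaternion [w, x, y, z].
In Python, from rig import ctrl, eyes, models gives the robot as it stands.
- The arm moves only by the shell command python3 -m crank 'ROWS' [FORCE]. ROWS is JSON, a list of rows, each an object with "dp": the shift along the tool's x, y, z in mm, a list of three; "roll": the turn about the tool's y in rad; "gripper": the closure in counts, from 0 (fully open) to 255 (shut). A call has 1 to 10 rows; each row is the pose to reach, as a shift and turn from the pose commanded when the call began, along the tool's axes at that moment; what a row does not reach only later rows make up. A row lasts 1/12 s, in which the tool goes at most 41.7 mm and 7.16 degrees, less where a joint would pass 70% of its speed; a pose out of reach is approached as far as the arm can. A call with a gripper value outside its range is refused whole. The fingers move at their own pace and stop on an object; FORCE is the grip in N (left out, the last holds). Time passes only in rows, so rows that repeat a pose let the fingers close. It gives the time, the measured TCP pose, the force and the opening at its end, in the units of the state.
- ctrl.sense(): the state, without advancing time (a new reading comes with each control period).
- eyes.capture(name): name is "scene" or "top" or "wrist"; returns a dict with "color" (384x512x3 uint8, red, green, blue), "fx", "fy", "cx", "cy" (pixels), "R" (3x3) and "t" (3): a world point X has camera coordinates R X + t. Camera axes: x right, y down, z forward; pixel columns grow to the right and rows downward; lengths in mm; the calibration is good to about 2 mm. A picture is of the moment at which its call begins. There is no depth.
- ctrl.finish_job(): hands the job in, once; it reports no verdict.
Trained networks look in a picture, given as the dict that the camera call returned (one of the last four; its "shot" number tells which), for a name from the list of things; names that differ only in an ending like _2 or _b are one class to them, and where a whole thing is asked for, a point or a joint stands for the part that bears it (a point fixed in the world has none). Each returns a list of dicts, best first, with "confidence" (0 to 1); they miss things now and then, are a little off and sometimes report something else, mostly with a low value. They report only what shows in the picture. A call takes as long as a camera call. They do not tell look-alikes from the thing itself.
- models.spot_in(picture, label): "extent" ([centre column, centre row, width, height] in pixels, round what is visible of it).
- models.spot_point(picture, label): "centre" ([column, row] in pixels: a listed point, or the origin of a listed thing).
The state is a dict: "time_s": time; "joints": joint angles; "dq": joint speeds; "tau": joint torques, N m; "eef_pos": TCP position; "ee_rot": TCP orientation; "force": force on the tool from outside, world axes, zero at the start; "wrist_torque": the same for the moment, N m; "grip_width": opening from 0.0 (shut) to 1.0 (fully open).
Only numpy, scipy, OpenCV 4.12 (cv2) and the standard library are available. Lean on these libraries where they do the work, as an engineer would, in place of code of your own. Each camera call takes 0.05 s, during which the arm holds its last target. There are 200 camera calls.

## Working session

There is one attempt and no reset: what is moved stays moved. The work goes in short steps, Python scripts to look and compute and a shell command to move; the robot and the scene stay as the last step left them, time stands still between calls to the robot, and variables do not carry over. Pictures are saved under pics/ and viewed, about 8 in all and at most 12, crops included, and the job is handed in when it is done.

```bash
ls; mkdir -p pics; python3 - <<'E'
from rig import ctrl, eyes, models
import cv2, numpy as np
s=ctrl.sense(); print(s['time_s'],s['eef_pos'],s['ee_rot'],s['grip_width'],s['force'])
ims=[]
for n in ("scene","top"):
    p=eyes.capture(n); ims.append(p["color"])
    for l in ("rail_stop","gate_hinge","gate_end","box1","box2","box3","box4","jar","tape","calculator"):
        print(n,l,[(np.round(d["centre"]).tolist(),round(d["confidence"],2)) for d in models.spot_point(p,l)[:3]])
    print(np.array(p["R"]).round(3).tolist(),p["t"],p["fx"])
    cv2.imwrite(f"pics/{n}0.png",cv2.resize(p["color"][:,:,::-1],(768,576)))
E
```

```text
pics
0.0 [ 136.37689346 -506.73223062  252.7218424 ] [ 0.0926978  -0.0925854   0.70147668 -0.7005466 ] 1.0009548915060742 [-0.57635626  0.13780957  0.14066206]
scene rail_stop [([330.0, 259.0], 0.65)]
scene gate_hinge [([256.0, 204.0], 0.84), ([176.0, 215.0], 0.17)]
scene gate_end [([242.0, 187.0], 0.55)]
scene box1 [([261.0, 196.0], 0.96), ([280.0, 220.0], 0.91), ([296.0, 233.0], 0.84)]
scene box2 [([261.0, 196.0], 0.96), ([280.0, 220.0], 0.91), ([296.0, 233.0], 0.84)]
scene box3 [([261.0, 196.0], 0.96), ([280.0, 220.0], 0.91), ([296.0, 233.0], 0.84)]
scene box4 [([261.0, 196.0], 0.96), ([280.0, 220.0], 0.91), ([296.0, 233.0], 0.84)]
scene jar [([337.0, 212.0], 0.74)]
scene tape [([178.0, 216.0], 0.96)]
scene calculator [([247.0, 280.0], 0.72)]
[[-0.729, 0.684, 0.008], [0.429, 0.465, -0.774], [-0.533, -0.561, -0.633]] [ 418.59558923 -183.30592766 1183.08813265] 405.25798944678877
top rail_stop [([299.0, 210.0], 0.74), ([172.0, 205.0], 0.63)]
top gate_hinge [([266.0, 203.0], 0.87)]
top gate_end [([300.0, 210.0], 0.56)]
top box1 [([225.0, 217.0], 0.98), ([293.0, 231.0], 0.98), ([159.0, 147.0], 0.98)]
top box2 [([225.0, 217.0], 0.98), ([293.0, 231.0], 0.98), ([159.0, 147.0], 0.98)]
top box3 [([225.0, 217.0], 0.98), ([293.0, 231.0], 0.98), ([159.0, 147.0], 0.98)]
top box4 [([225.0, 217.0], 0.98), ([293.0, 231.0], 0.98), ([159.0, 147.0], 0.98)]
top jar [([217.0, 277.0], 0.57)]
top tape [([331.0, 154.0], 0.85)]
top calculator [([217.0, 142.0], 0.88), ([268.0, 202.0], 0.71)]
[[0.025, -1.0, -0.001], [-0.991, -0.025, -0.131], [0.131, 0.004, -0.991]] [ -8.82625739 574.18086842 687.04868101] 353.7635957587012
```

View pics/scene0.png

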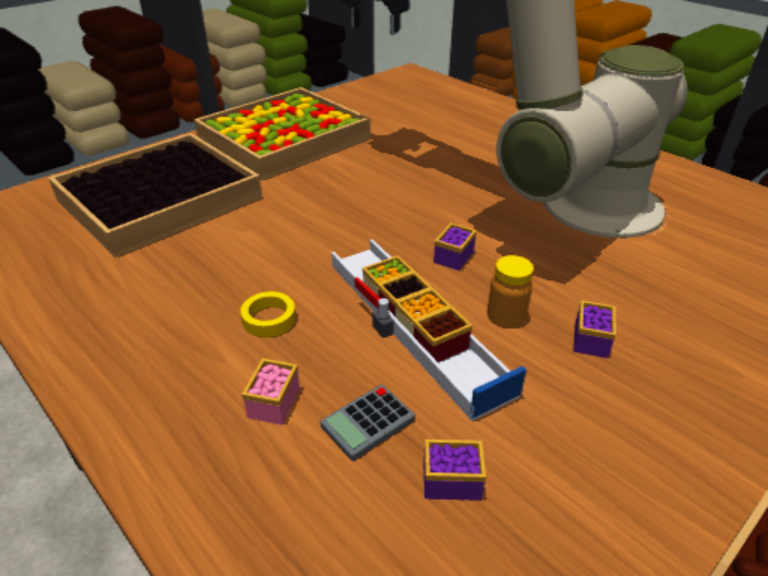

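View pics/top0.png

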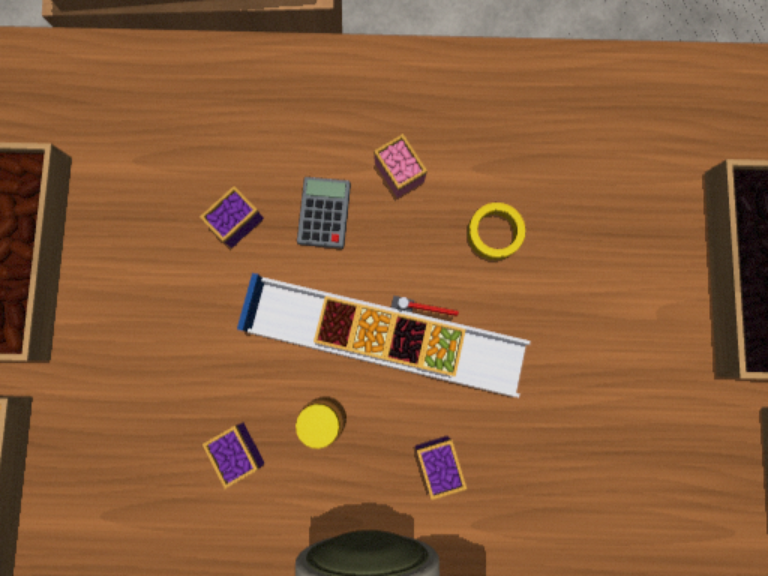

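The top view (shown at 1.5×) has the stop at about (250,303), the hinge at (402,301), the open rail end at (529,342)/(518,396), and box 4 (green/gold) at (444,349). The gate lies open at (457,312). Purple and pink look-alikes stand clear of the rail. Next I fit the rail pose.

```bash
cat > h.py <<'E'
import numpy as np, json
from rig import ctrl, eyes, models
from scipy.spatial.transform import Rotation as Rn
def proj(p,X):
    c=np.array(X)@np.array(p["R"]).T+np.array(p["t"])
    return np.c_[p["fx"]*c[:,0]/c[:,2]+p["cx"],p["fy"]*c[:,1]/c[:,2]+p["cy"]]
def r2w(q,P):
    P=np.atleast_2d(P).astype(float); c,s=np.cos(q[2]),np.sin(q[2])
    return np.c_[q[0]+c*P[:,0]-s*P[:,1],q[1]+s*P[:,0]+c*P[:,1],P[:,2]]
def w2r(q,P):
    d=np.array(P)[:2]-q[:2]; c,s=np.cos(q[2]),np.sin(q[2])
    return np.array([c*d[0]+s*d[1],-s*d[0]+c*d[1],P[2]])
def ray(p,uv,z):
    R=np.array(p["R"]);t=np.array(p["t"]); o=-R.T@t
    d=R.T@np.array([(uv[0]-p["cx"])/p["fx"],(uv[1]-p["cy"])/p["fy"],1]); return o+d*(z-o[2])/d[2]
def tool(q):
    s=ctrl.sense(); w,x,y,z=s['ee_rot']; M=Rn.from_quat([x,y,z,w]).as_matrix()
    c,sn=np.cos(q[2]),np.sin(q[2]); Rr=np.array([[c,sn,0],[-sn,c,0],[0,0,1]])
    print("t",round(s['time_s'],2),"TCP rail",w2r(q,s['eef_pos']).round(1),"axes in rail (cols x,y,z)\n",(Rr@M).round(3).tolist(),"F",np.round(Rr@s['force'],1),"w",round(s['grip_width'],2))
    return Rr@M
E
python3 - <<'E'
from h import *
from scipy.optimize import least_squares
p=eyes.capture("top"); sc=eyes.capture("scene")
A=[(39,-210,28),(-39,-210,28),(47,-28.5,55)]
ua=np.array([(529,342),(518,396),(403,301)])/1.5
B=[(39,178,54),(-39,178,54),(39,170,54),(-39,170,54)]
ub=np.array([(259,275),(239,329),(263,277),(247,332)])/1.5
P=A+B;u=np.vstack([ua,ub])
f=lambda q:(proj(p,r2w(q,P))-u).ravel()
r=least_squares(f,[450,0,0.2],loss="soft_l1"); q=r.x
print(q.round(3).tolist(),f(q).reshape(-1,2).round(1).tolist())
np.save("q.npy",q)
print("scene stop top corners x1.5",(proj(sc,r2w(q,[(39,178,54),(-39,178,54),(39,-210,28),(-39,-210,28)]))*1.5).round().tolist())
for n,uv in dict(b4rear=(461,361),b4rear2=(462,325),b1front=(325,299),b1f2=(316,345)).items(): print(n,w2r(q,ray(p,np.array(uv)/1.5,53)).round(1))
for n,uv in dict(gend=(457,313)).items(): print(n,w2r(q,ray(p,np.array(uv)/1.5,51)).round(1))
for n,uv,z in (("jar",(319,426),95),("tape",(497,231),20),("calc",(324,212),17),("purple",(441,468),45)): print(n,w2r(q,ray(p,np.array(uv)/1.5,z)).round())
print("nose",ctrl.nose_length, "wrld pushend",r2w(q,[(0,-22,0),(0,-120,0)]).round())
tool(q)
E
```

```text
[516.309, 8.862, -0.206] [[2.7, -0.7], [2.6, 1.0], [1.8, 1.2], [-3.2, -1.0], [-0.0, 0.8], [-2.0, -1.4], [-1.5, -0.2]]
scene stop top corners x1.5 [[475.0, 390.0], [524.0, 366.0], [329.0, 251.0], [370.0, 237.0]]
b4rear [ -11.  -116.3   53. ]
b4rear2 [  35.5 -107.7   53. ]
b1front [27.5 77.5 53. ]
b1f2 [-34.4  74.2  53. ]
gend [ 49.8 -98.1  51. ]
jar [-129.   41.   95.]
tape [ 181. -132.   20.]
calc [152. 114.  17.]
purple [-151. -121.   45.]
nose 22.0 wrld pushend [[ 512.  -13.    0.]
 [ 492. -109.    0.]]
t 1.2 TCP rail [-266.2 -582.7  253.3] axes in rail (cols x,y,z)
 [[-0.892, -0.0, 0.452], [-0.452, 0.0, -0.892], [0.0, -1.0, -0.0]] F [-0.1  1.3 -0.4] w 1.0
```

```bash
R='{"dp":[-419,80,-239],"roll":-1.1,"gripper":255}'; python3 -m crank '[{"dp":[-419,80,-239],"roll":-1.1,"gripper":255},{"dp":[-419,80,-239],"roll":-1.1,"gripper":255},{"dp":[-419,80,-239],"roll":-1.1,"gripper":255},{"dp":[-419,80,-239],"roll":-1.1,"gripper":255},{"dp":[-419,80,-239],"roll":-1.1,"gripper":255},{"dp":[-419,80,-239],"roll":-1.1,"gripper":255},{"dp":[-419,80,-239],"roll":-1.1,"gripper":255},{"dp":[-419,80,-239],"roll":-1.1,"gripper":255},{"dp":[-419,80,-239],"roll":-1.1,"gripper":255},{"dp":[-419,80,-239],"roll":-1.1,"gripper":255}]'
python3 - <<'E'
from h import *
tool(np.load("q.npy"))
E
```

```text
time_s: 2.03
eef_pos: [429.4, -215.8, 185.0]
ee_rot: [-0.447, 0.447, -0.548, 0.548]
force: [0.3, -1.2, 0.6]
grip_width: -0.001
t 2.03 TCP rail [ -39.  -237.7  185. ] axes in rail (cols x,y,z)
 [[0.004, 0.0, 1.0], [-1.0, -0.0, 0.004], [0.0, -1.0, 0.0]] F [ 0.5 -1.1  0.6] w -0.0
```

```bash
python3 -m crank '[{"dp":[-50,40,39],"roll":0,"gripper":255},{"dp":[-50,40,39],"roll":0,"gripper":255},{"dp":[-50,40,39],"roll":0,"gripper":255}]'
python3 - <<'E'
from h import *
import cv2
q=np.load("q.npy"); tool(q)
p=eyes.capture("wrist"); t=eyes.capture("top")
w=p["color"][:,:,::-1].copy()
for c,P in (((0,255,255),[(39,-210,28),(-39,-210,28),(34,-210,28),(-34,-210,28),(34,-120,28),(-34,-120,28)]),((255,0,255),[(47,-28.5,51),(50,-103.5,51),(0,-112,53)])):
    for u in proj(p,r2w(q,P)): cv2.circle(w,(int(u[0]),int(u[1])),3,c,-1)
i=t["color"][:,:,::-1]; i=cv2.resize(i[150:300,130:400],None,fx=2.8,fy=2.8,interpolation=cv2.INTER_CUBIC)
cv2.imwrite("pics/w1.png",w); cv2.imwrite("pics/t1.png",i)
E
```

```text
time_s: 2.28
eef_pos: [478.1, -172.9, 142.0]
ee_rot: [0.446, -0.447, 0.55, -0.547]
force: [-0.4, 0.9, -0.6]
grip_width: 0.001
t 2.28 TCP rail [  -0.2 -185.7  142. ] axes in rail (cols x,y,z)
 [[0.002, -0.004, 1.0], [-1.0, 0.003, 0.003], [-0.003, -1.0, -0.004]] F [-0.6  0.8 -0.6] w 0.0
```

View pics/w1.png

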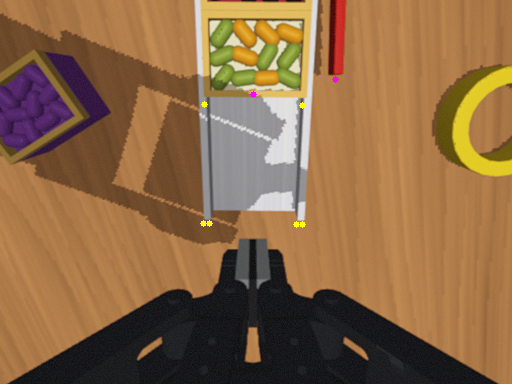

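View pics/t1.png

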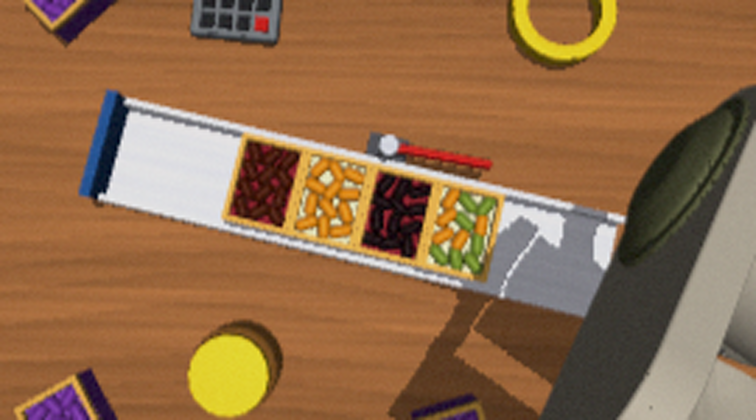

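Wrist view: the closed fingers at column 252 are centred between the lips (206 and 300). The rail is aligned to within a few mm, and the gate tip at (338,73) lies outside the +x lip. Now descend and approach the last box.

```bash
python3 -m crank '[{"dp":[0,40,0],"roll":0,"gripper":255},{"dp":[0,75,0],"roll":0,"gripper":255},{"dp":[0,92,0],"roll":0,"gripper":255},{"dp":[-20,92,0],"roll":0,"gripper":255},{"dp":[-40,92,0],"roll":0,"gripper":255},{"dp":[-48,92,0],"roll":0,"gripper":255},{"dp":[-52,92,0],"roll":0,"gripper":255},{"dp":[-56,92,0],"roll":0,"gripper":255},{"dp":[-60,92,0],"roll":0,"gripper":255},{"dp":[-64,92,0],"roll":0,"gripper":255}]'
python3 -m crank '[{"dp":[-5,0,0],"roll":0,"gripper":255},{"dp":[-10,0,0],"roll":0,"gripper":255},{"dp":[-15,0,0],"roll":0,"gripper":255},{"dp":[-20,0,0],"roll":0,"gripper":255},{"dp":[-25,0,0],"roll":0,"gripper":255},{"dp":[-30,0,0],"roll":0,"gripper":255},{"dp":[-35,0,0],"roll":0,"gripper":255},{"dp":[-40,0,0],"roll":0,"gripper":255},{"dp":[-45,0,0],"roll":0,"gripper":255},{"dp":[-50,0,0],"roll":0,"gripper":255}]'
python3 - <<'E'
from h import *
tool(np.load("q.npy"))
E
```

```text
time_s: 3.22
eef_pos: [490.1, -114.6, 53.5]
ee_rot: [-0.445, 0.445, -0.549, 0.55]
force: [0.7, 0.6, -0.2]
grip_width: -0.003
time_s: 4.05
eef_pos: [500.6, -64.9, 53.4]
ee_rot: [-0.445, 0.445, -0.549, 0.549]
force: [-0.8, -5.3, 3.4]
grip_width: -0.001
t 4.05 TCP rail [ -0.3 -75.5  53.4] axes in rail (cols x,y,z)
 [[-0.001, 0.001, 1.0], [-1.0, -0.0, -0.001], [0.0, -1.0, 0.001]] F [ 0.3 -5.4  3.4] w -0.0
```

```bash
python3 -m crank '[{"dp":[-4,0,0],"roll":0,"gripper":255},{"dp":[-8,0,0],"roll":0,"gripper":255},{"dp":[-12,0,0],"roll":0,"gripper":255},{"dp":[-16,0,0],"roll":0,"gripper":255},{"dp":[-20,0,0],"roll":0,"gripper":255},{"dp":[-24,0,0],"roll":0,"gripper":255},{"dp":[-28,0,0],"roll":0,"gripper":255},{"dp":[-31,0,0],"roll":0,"gripper":255},{"dp":[-33,0,0],"roll":0,"gripper":255},{"dp":[-35,0,0],"roll":0,"gripper":255}]'
python3 - <<'E'
from h import *
import cv2
tool(np.load("q.npy"))
t=eyes.capture("top"); i=t["color"][:,:,::-1]; i=cv2.resize(i[160:280,140:340],None,fx=3.8,fy=3.8,interpolation=cv2.INTER_CUBIC)
cv2.imwrite("pics/t2.png",i)
E
```

```text
time_s: 4.88
eef_pos: [507.7, -30.8, 53.4]
ee_rot: [-0.445, 0.446, -0.549, 0.549]
force: [-0.9, -5.1, 4.3]
grip_width: 0.002
t 4.88 TCP rail [ -0.3 -40.6  53.4] axes in rail (cols x,y,z)
 [[-0.001, 0.0, 1.0], [-1.0, -0.001, -0.001], [0.001, -1.0, 0.0]] F [ 0.2 -5.2  4.3] w 0.0
```

View pics/t2.png

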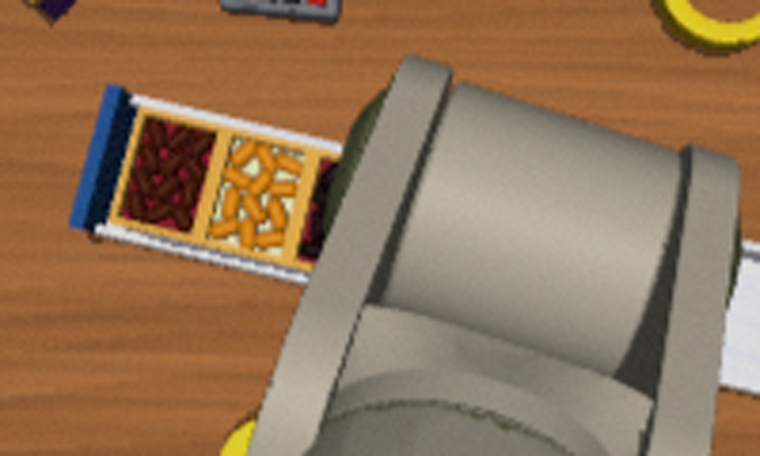

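Box 1 is close to the stop. Its front edge is near (140,110)–(118,222) and there is still a thin dark gap to the stop. I'll creep the rest of the way, watching the force.

```bash
python3 -m crank '[{"dp":[-1,0,0],"roll":0,"gripper":255},{"dp":[-2,0,0],"roll":0,"gripper":255},{"dp":[-3,0,0],"roll":0,"gripper":255},{"dp":[-4,0,0],"roll":0,"gripper":255},{"dp":[-5,0,0],"roll":0,"gripper":255},{"dp":[-6,0,0],"roll":0,"gripper":255}]'
python3 - <<'E'
from h import *
tool(np.load("q.npy"))
E
```

```text
time_s: 5.43
eef_pos: [508.9, -25.1, 53.3]
ee_rot: [-0.445, 0.445, -0.549, 0.549]
force: [-0.7, -5.7, 4.8]
grip_width: -0.002
t 5.43 TCP rail [ -0.3 -34.8  53.3] axes in rail (cols x,y,z)
 [[-0.002, 0.0, 1.0], [-1.0, -0.0, -0.002], [0.0, -1.0, 0.0]] F [ 0.5 -5.7  4.8] w -0.0
```

```bash
python3 -m crank '[{"dp":[-0.7,0,0],"roll":0,"gripper":255},{"dp":[-1.5,0,0],"roll":0,"gripper":255},{"dp":[-2.2,0,0],"roll":0,"gripper":255},{"dp":[-3,0,0],"roll":0,"gripper":255}]'; python3 -m crank '[{"dp":[-0.7,0,0],"roll":0,"gripper":255},{"dp":[-1.5,0,0],"roll":0,"gripper":255},{"dp":[-2,0,0],"roll":0,"gripper":255}]'
```

```text
time_s: 5.77
eef_pos: [509.5, -22.2, 53.3]
ee_rot: [-0.445, 0.445, -0.549, 0.549]
force: [-1.1, -6.0, 4.0]
grip_width: -0.001
time_s: 6.02
eef_pos: [509.9, -20.2, 53.3]
ee_rot: [-0.445, 0.445, -0.549, 0.549]
force: [-1.9, -4.8, 4.3]
grip_width: 0.003
```

```bash
for i in 1; do python3 -m crank '[{"dp":[-0.7,0,0],"roll":0,"gripper":255},{"dp":[-1.5,0,0],"roll":0,"gripper":255},{"dp":[-2,0,0],"roll":0,"gripper":255}]'; done
python3 - <<'E'
from h import *
import cv2
q=np.load("q.npy");tool(q)
t=eyes.capture("top"); i=t["color"][:,:,::-1]; a=cv2.resize(i[175:240,150:240],None,fx=6,fy=6,interpolation=cv2.INTER_CUBIC)
cv2.imwrite("pics/t3.png",a)
E
```

```text
time_s: 6.27
eef_pos: [510.1, -19.3, 53.3]
ee_rot: [-0.445, 0.446, -0.548, 0.55]
force: [-5.1, -17.8, 5.5]
grip_width: -0.001
t 6.27 TCP rail [ -0.3 -28.8  53.3] axes in rail (cols x,y,z)
 [[-0.001, 0.0, 1.0], [-1.0, -0.002, -0.001], [0.002, -1.0, 0.0]] F [ -1.4 -18.5   5.5] w -0.0
```

View pics/t3.png

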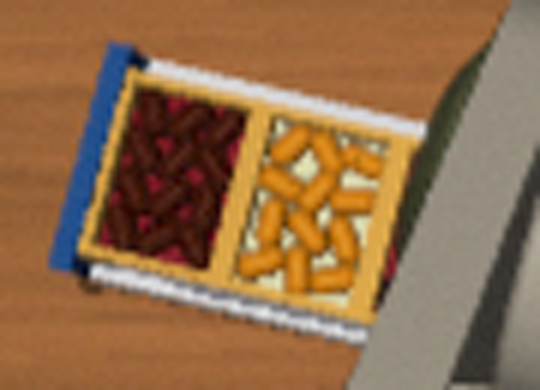

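The force rose to 18.5 N and the picture shows box 1 against the stop with boxes 1 and 2 touching, so the row is home. TCP should be at rail y of about -33 here, so my rail y estimate reads about 4 mm high. Retract, rise, and go round to the outside of the gate.

```bash
python3 -m crank '[{"dp":[5,0,0],"roll":0,"gripper":255},{"dp":[35,0,0],"roll":0,"gripper":255},{"dp":[62,0,0],"roll":0,"gripper":255},{"dp":[62,-40,0],"roll":0,"gripper":255},{"dp":[62,-45,10],"roll":0,"gripper":255},{"dp":[62,-45,50],"roll":0,"gripper":255},{"dp":[62,-45,90],"roll":0,"gripper":255},{"dp":[62,-45,95],"roll":0,"gripper":255},{"dp":[62,-45,95],"roll":0,"gripper":255}]'
python3 - <<'E'
from h import *
import cv2
q=np.load("q.npy");tool(q)
w=eyes.capture("wrist")
cv2.imwrite("pics/w2.png",w["color"][:,:,::-1]); print(proj(w,r2w(q,[(47,-24.5,51),(0,-18,53),(50,-99.5,51)])).round())
E
```

```text
time_s: 7.07
eef_pos: [591.2, -98.2, 97.1]
ee_rot: [0.446, -0.445, 0.55, -0.549]
force: [-0.2, -0.2, -0.9]
grip_width: -0.003
t 7.07 TCP rail [ 95.3 -89.4  97.1] axes in rail (cols x,y,z)
 [[-0.001, -0.001, 1.0], [-1.0, 0.001, -0.001], [-0.001, -1.0, -0.001]] F [-0.2 -0.2 -0.9] w -0.0
[[155. 115.]
 [ 56. 102.]
 [173. 249.]]
```

View pics/w2.png

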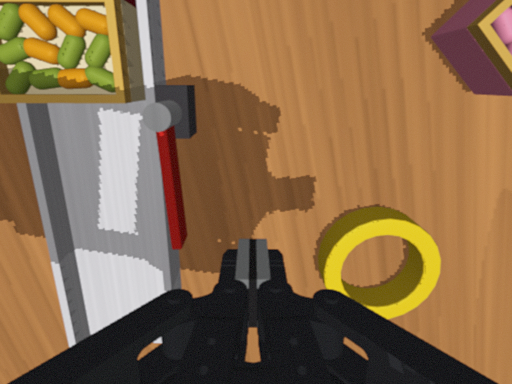

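The projected hinge, box edge and gate end, (155,115), (56,102) and (173,249), match the picture to within about 5 px. Descend beside the gate and sweep it shut along the computed arc.

```bash
python3 -m crank '[{"dp":[0,30,0],"roll":0,"gripper":255},{"dp":[0,39,0],"roll":0,"gripper":255},{"dp":[0,39,-10],"roll":0,"gripper":255},{"dp":[0,39,-20],"roll":0,"gripper":255},{"dp":[0,39,-30],"roll":0,"gripper":255},{"dp":[-1,39,-37],"roll":0,"gripper":255},{"dp":[-2,39,-44],"roll":0,"gripper":255},{"dp":[-3,39,-51],"roll":0,"gripper":255},{"dp":[-5,39,-59],"roll":0,"gripper":255},{"dp":[-9,39,-65],"roll":0,"gripper":255}]'
python3 -m crank '[{"dp":[-5,0,-5],"roll":0,"gripper":255},{"dp":[-10,0,-10],"roll":0,"gripper":255},{"dp":[-15,0,-15],"roll":0,"gripper":255},{"dp":[-20,0,-18],"roll":0,"gripper":255},{"dp":[-26,0,-20],"roll":0,"gripper":255},{"dp":[-32,0,-22],"roll":0,"gripper":255},{"dp":[-36,0,-23],"roll":0,"gripper":255},{"dp":[-39,0,-24],"roll":0,"gripper":255},{"dp":[-41,0,-24],"roll":0,"gripper":255},{"dp":[-42,0,-24],"roll":0,"gripper":255}]'
python3 - <<'E'
from h import *
import cv2
q=np.load("q.npy");tool(q)
E
```

```text
time_s: 7.95
eef_pos: [527.8, -76.0, 59.2]
ee_rot: [0.445, -0.445, 0.549, -0.549]
force: [0.0, -1.7, 0.9]
grip_width: -0.004
time_s: 8.78
eef_pos: [513.8, -29.9, 59.1]
ee_rot: [0.445, -0.446, 0.549, -0.549]
force: [-2.2, -1.4, -0.2]
grip_width: -0.001
t 8.78 TCP rail [  5.5 -38.4  59.1] axes in rail (cols x,y,z)
 [[-0.001, -0.0, 1.0], [-1.0, 0.0, -0.001], [-0.0, -1.0, -0.0]] F [-1.9 -1.8 -0.2] w -0.0
```

```bash
python3 -m crank '[{"dp":[-0.7,0,0],"roll":0,"gripper":255},{"dp":[-1.5,0,0],"roll":0,"gripper":255},{"dp":[-2,0,0],"roll":0,"gripper":255},{"dp":[-2,0,0],"roll":0,"gripper":255}]'
```

```text
time_s: 9.12
eef_pos: [513.9, -29.6, 59.1]
ee_rot: [-0.445, 0.446, -0.549, 0.549]
force: [-4.5, -9.6, 1.6]
grip_width: 0.005
```

The arm stalls at 9.6 N, so the gate is on its limit. Hold briefly, back off straight, and rise.

```bash
python3 -m crank '[{"dp":[0,0,0],"roll":0,"gripper":255},{"dp":[0,0,0],"roll":0,"gripper":255},{"dp":[6,0,0],"roll":0,"gripper":255},{"dp":[30,0,0],"roll":0,"gripper":255},{"dp":[60,0,0],"roll":0,"gripper":255},{"dp":[60,-40,0],"roll":0,"gripper":255},{"dp":[60,-80,0],"roll":0,"gripper":255},{"dp":[80,-110,0],"roll":0,"gripper":255},{"dp":[110,-110,0],"roll":0,"gripper":255},{"dp":[150,-110,0],"roll":0,"gripper":255}]'
python3 -m crank '[{"dp":[40,0,0],"roll":0,"gripper":255},{"dp":[80,0,0],"roll":0,"gripper":255},{"dp":[80,0,0],"roll":0,"gripper":255},{"dp":[80,0,0],"roll":0,"gripper":255}]'
python3 - <<'E'
from h import *
import cv2
q=np.load("q.npy");q[:2]=r2w(q,(0,4,0))[0,:2]
tool(q)
t=eyes.capture("top"); i=t["color"][:,:,::-1]
a=cv2.resize(i[170:260,150:350],None,fx=4,fy=4,interpolation=cv2.INTER_CUBIC)
U=proj(t,r2w(q,[(28,-31.5,51),(-28,-31.5,51),(-32,-22,53),(-32,26,53),(-32,74,53),(-32,122,53),(-32,170,53)]))
print(U.round().tolist())
for u in U: cv2.circle(a,(int((u[0]-150)*4),int((u[1]-170)*4)),3,(255,0,255),-1)
cv2.imwrite("pics/t4.png",a)
E
```

```text
time_s: 9.95
eef_pos: [483.9, -175.2, 171.2]
ee_rot: [-0.447, 0.445, -0.547, 0.55]
force: [0.1, -0.1, -1.0]
grip_width: -0.001
time_s: 10.28
eef_pos: [466.2, -254.8, 168.9]
ee_rot: [0.445, -0.444, 0.55, -0.55]
force: [-0.2, 1.3, 0.5]
grip_width: -0.002
t 10.28 TCP rail [   4.9 -272.4  168.9] axes in rail (cols x,y,z)
 [[-0.005, 0.0, 1.0], [-1.0, 0.001, -0.005], [-0.001, -1.0, 0.0]] F [-0.4  1.2  0.5] w -0.0
[[268.0, 211.0], [261.0, 239.0], [256.0, 240.0], [233.0, 234.0], [209.0, 228.0], [186.0, 223.0], [162.0, 217.0]]
```

View pics/t4.png

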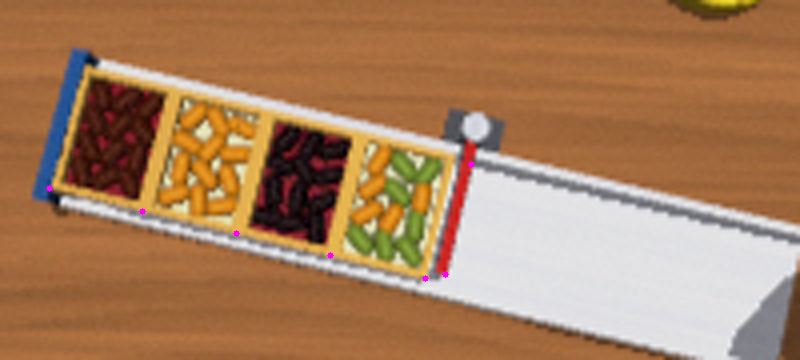

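The picture shows a gapless row against the stop. The gate runs straight across behind box 4, from (470,145) to (443,272), and the arm is clear.

```bash
python3 -c "
from rig import ctrl
print(ctrl.finish_job())"
```

```text
the job is handed in; nothing more can be done
None
```

I pushed the four boxes home as one train with the closed fingertips on box 4 only. I then swung the red gate shut from outside, backed off and handed the job in at about 10.3 s. No verdict was reported.

- **Row:** the push stalled at about 18 N with box 1 on the stop. The last top view shows all four boxes touching, with no gap at the stop.
- **Gate:** it stalled at about 10 N on its limit. The last top view shows it straight across the rail behind box 4.
- **Arm:** the fingers ended up well clear, with about 1 N on the tool.
- **Bystanders:** the tool kept clear of the jar, tape and calculator throughout. I did not re-measure their positions at the end.
- **Disagreement:** my first fit of the rail was about 4 mm off along it. I corrected it from the contact at home, and the wrist view then agreed to within about 5 px.

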